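Rock a stuck input shaft free of its gearbox case

ROBOT

A 6-joint arm with a two-finger parallel gripper is mounted at the origin on the work surface. World frame = base frame: x ahead of the robot, y to its left, z up, the work surface at z = 0. Lengths are in m, angles in rad, forces in N, time in s.
With the tool pointing down it reaches from about 0.275 to 0.725 m from the base axis. Payload 15.9 kg.
Tool frame: the origin (TCP) lies midway between the tips of the shut fingers; the grasp point (between the pads) lies 19 mm behind it (robot.grasp_offset is the distance from the TCP to the grasp point, in m); z points along the fingers, y is the line along which they close (so a half turn about z gives the same grasp; the last joint's range is limited). The gripper opens to 85 mm and grips with 20 to 120 N. Pads are 22 mm wide; open, the fingers measure 114 mm over their backs; the gripper's body (76 mm by 85 mm) begins 54 mm behind the grasp point. The pads swing forward as they close: fully open they stand 13 mm farther back than shut.
Start: joints at [1.248, 0.213, -0.034, 1.323, 0, 1.571], TCP at [0.159, 0.474, 0.191] pointing down, gripper open.
Joint ranges: [-2.98, 2.98], [-0.74, 1.72], [-1.14, 1.35], [-2.1, 2.04], [-1.57, 1.44], [-3.14, 3.14]. Speed limits (rad/s): [1.89, 1.89, 2.39, 2.57, 3.14, 3.14].

INTERFACE

Orientations are given as [roll, pitch, yaw] about the fixed x, y, z axes, in that order (R = Rz(yaw) Ry(pitch) Rx(roll)).
In Python, from station import robot gives the robot as it stands.
- The arm moves only by the tool servo_tool, never from a script. Its argument "moves" is one flat list of numbers, 6 for each row, row after row: the shift along the tool's x, y, z in m, then the turn, a rotation vector about the tool's x, y, z in degrees. In form: [x, y, z, rx, ry, rz, x, y, z, rx, ry, rz, ...]. A call has 1 to 20 rows; each row shifts and turns the commanded pose from where the row before left it, along the tool's axes as they then stand; what a row does not reach is not made up. A row lasts 1/10 s, in which the tool goes at most 50 mm and 8.59 degrees, less where a joint would pass 70% of its speed; a pose out of reach is approached as far as the arm can. A call is refused whole if a number of a shift passes 0.05 or a number of a turn 8.59, either way. A call with a gripper value outside its range is refused whole. "grip" is the opening, from 0 (shut) to 1 (fully open), set as the call begins (left out, the last holds). The fingers move at their own pace and stop on an object; "squeeze" is the grip in N (left out, the last holds). Time passes only in rows, so rows that do not move let the fingers close. It gives the time, the measured TCP pose, the force, the opening and the grip force at its end, in the units of the state.
- robot.get_obs(): the state, without advancing time (a new reading comes with each control period).
- robot.read_camera(name): name is "scene" or "top" or "wrist"; returns the picture (480x640x3 uint8, blue, green, red); there is no depth.
- robot.camera_info(name): a dict with "fx", "fy", "cx", "cy" (pixels), "cam_to_world" (4x4, takes a point from camera to world coordinates). Camera axes: x right, y down, z forward; pixel columns grow to the right and rows downward; lengths in m; the calibration is good to about 2 mm. A picture is of the moment at which its call begins: read the wrist's pose just before it. camera_info takes no time and is no camera call; for the wrist camera it gives the pose at the moment of the call.
- robot.hand_in(): hands the job in; it is judged then, once.
Trained networks look in the newest picture that a camera, given by its name, has taken for a name from the list of things; names that differ only in an ending like _2 or _b are one class to them, and where a whole thing is asked for, a point or a joint stands for the part that bears it (a point fixed in the world has none). Each returns a list of dicts, best first, with "conf" (0 to 1); they miss things now and then, are a little off and sometimes report something else, mostly with a low value. They report only what shows in the picture. A call takes as long as a camera call. They do not tell look-alikes from the thing itself.
- robot.find_in(thing, camera): "position" ([x, y, z] in m, in world coordinates, good to about 4 mm: the middle of the surface that is visible of it).
- robot.trace(thing, camera): "mask" (480x640 bool, what is visible of it).
The state is a dict: "time_s": time; "joint_positions": joint angles; "joint_velocities": joint speeds; "joint_efforts": joint torques, N m; "eef_pos": TCP position; "tcp_rot": TCP orientation; "contact_force": force on the tool from outside, world axes, zero at the start; "moment": the same for the moment, N m; "width": finger opening in m; "gripper_force": force on a finger pad.
Only numpy, scipy, OpenCV 4.12 (cv2) and the standard library are available. Lean on these libraries where they do the work, as an engineer would, in place of code of your own. Each camera call takes 0.05 s, during which the arm holds its last target. There are 200 camera calls.

TASK

The input shaft stands in the opened gearbox case with its bearing carrier stuck in its pocket. Grip the splined end and rock the shaft from side to side along the carrier, towards one end and then the other and always less than ten degrees from upright, until the carrier works free. Then hold the shaft upright over its pocket with the carrier about a centimetre clear of the rim, leave the loose parts and bottles around it alone, and finish while still holding it there.

Things in the scene. Friction and masses are not known exactly. Their poses are not given: they have to be found in the camera images.
- shaft: Steel input shaft with aluminium bearing carrier: one loose rigid part, 0.6-0.85 kg, upright. Origin: centre of the carrier's underside; z up the shaft, x along the carrier. Carrier: bar 54 (x) by 24 (y) mm, z 0-16 mm, an empty bolt hole at each end; round hub (35 mm) to z 26; gears 46 mm wide at z 34-52 and 38 mm wide at z 60-76; 26 mm shaft to z 112. It starts fully down in its pocket.
- spline (a point): Point on the shaft's axis to grip, 170 mm above the carrier's underside, in the upper half of the splined part (round, 22 mm diameter, from 112 to 196 mm above the underside); above it a 15 mm tip ends at 208 mm. Axes as the shaft's.
- pocket (a point): Centre of the mouth of the carrier's pocket, at the rim of its raised boss, 60 mm above the bench; x along the pocket, z up. Pocket 56.4 (x) by 27 (y) mm, 16 mm deep. The carrier is stuck at its +x and -x ends: friction grips each end with 50 to 75 N until that end's lower edge has risen 12 mm off the floor; then it is free. Hauling straight up drags both ends at once and the grip slips.
- end_a (a point): Lower edge of the carrier at its -x end, on the shaft body, 27 mm from the shaft's axis. Leaning the shaft towards +x pivots the carrier on its +x end and draws this end up, about 0.9 mm per degree, for 10 to 25 N sideways at the splines; friction then keeps it where it got to while the shaft is leaned the other way.
- end_b (a point): Lower edge of the carrier at its +x end, 27 mm from the shaft's axis; leaning the shaft towards -x draws this end up in the same way. Leaning across the carrier (along y) frees neither end.
- case: Aluminium half of a gearbox case, 200 (x) by 300 (y) mm, open upwards, walls 84 mm above the bench, fixed in a wooden tray 300 (x) by 460 (y) mm with sides 70 mm high; never moves. Origin: centre of the tray's underside. The pocket is at x 0, y +70 mm; a dark ring gear (145 mm diameter, hub 110 mm above the bench) is at x 0, y -62 mm.
- bearing: Bystander: loose ball bearing, 37 mm diameter, 11 mm high, lying in the case beside the pocket. Origin: centre of its underside.
- idler: Bystander: small loose gear, 46 mm diameter, 30 mm high, in the tray at the +y side of the case. Origin: centre of its underside.
- socket: Bystander: steel socket, 26 mm diameter, 50 mm high, standing in the tray at the -y side of the case. Origin: centre of its underside.
- oil: Bystander: oil bottle, 64 mm diameter, 190 mm high, standing on the bench. Origin: centre of its underside.
- spray: Bystander: spray can, 55 mm diameter, 170 mm high, standing on the bench. Origin: centre of its underside.
Not all that is in view belongs to the job. Leave any red or yellow look-alike of the shaft alone.

How it is judged:
On the way:
1. the shaft is rocked over by at least 0.03 rad (2 degrees) while the carrier is still down in its pocket (its centre raised less than 4.5 mm) (angle between shaft's own z axis and vertical above 0.03 rad and z of shaft in the frame of pocket below -0.0115 m), for 0.05 s.
At the end, for the whole second after the job is handed in: The shaft is held by the fingers alone, at rest: the carrier's underside centre 3 to 25 mm above the pocket's rim and within 15 mm sideways of its centre, the shaft within 0.10 rad of upright and 0.25 rad of its first heading, and touching the case nowhere (z of shaft in the frame of pocket between 0.003 and 0.025 m and horizontal distance between shaft and pocket below 0.015 m and angle between shaft's own z axis and vertical below 0.1 rad and angle between the x axis of shaft and the x axis of case, either way round below 0.25 rad and contact force between shaft and case below 0.3 N and contact force between the fingers and shaft above 3 N and linear speed of shaft below 0.02 m/s); the arm keeps its last pose, push and grip.
It fails at once if a bystander is moved more than 30 mm (distance of any of bearing, idler, socket, oil, spray from where it was at the start of the episode above 0.03 m).
It fails at once if the shaft is leaned over more than 0.19 rad (about 11 degrees) (angle between shaft's own z axis and vertical above 0.19 rad).
It also fails if it takes over 40 s, if anything falls off the work surface, if the arm or the gripper's body presses on something with over 40 N, if the wrist force passes 120 N, or if a joint passes its speed limit or range.

## Working session

There is one attempt and no reset: what is moved stays moved. The work goes in short steps, Python scripts to look and compute and a tool call to move; the robot and the scene stay as the last step left them, time stands still between calls to the robot, and variables do not carry over. Pictures are saved under pics/ and viewed, at most 10 in all, crops included, and the job is handed in when it is done.

Besides the shell and the picture viewer there is one more tool, called as name(argument=value, ...), one argument or row to a line, values as JSON. servo_tool: Moves the arm, as the interface text tells. Its arguments: {"type":"object","properties":{"moves":{"type":"array"},"grip":{"type":"number"},"squeeze":{"type":"number"}},"required":["moves"]}

```bash
mkdir -p pics; ls; cat > h.py <<'E'
from station import robot
import numpy as np, cv2
def ray(cam,u,v):
    i=robot.camera_info(cam);T=np.array(i["cam_to_world"])
    d=T[:3,:3]@np.array([(u-i["cx"])/i["fx"],(v-i["cy"])/i["fy"],1]);return T[:3,3],d
def at_z(cam,u,v,z):
    o,d=ray(cam,u,v);return o+d*(z-o[2])/d[2]
def proj(cam,p):
    i=robot.camera_info(cam);T=np.linalg.inv(np.array(i["cam_to_world"]));q=T[:3,:3]@np.array(p)+T[:3,3]
    return i["fx"]*q[0]/q[2]+i["cx"],i["fy"]*q[1]/q[2]+i["cy"]
E
python3 - <<'E'
from h import *
np.set_printoptions(precision=4,suppress=True)
for c in("scene","top"):
    cv2.imwrite(f"pics/{c}0.png",robot.read_camera(c))
    for t in("shaft","spline","pocket","case","bearing","idler","socket","oil","spray","end_a","end_b"):
        try:print(c,t,[(np.round(d["position"],3).tolist(),round(d["conf"],2)) for d in robot.find_in(t,c)][:3])
        except Exception as e:print(c,t,e)
    print(np.array(robot.camera_info(c)["cam_to_world"]))
E
```

```text
pics
scene shaft [([0.365, -0.08, 0.078], 0.86), ([0.619, 0.064, 0.135], 0.79), ([0.351, 0.06, 0.078], 0.61)]
scene spline [([0.366, -0.084, 0.079], 0.91), ([0.617, 0.059, 0.13], 0.9), ([0.352, 0.057, 0.079], 0.81)]
scene pocket [([0.629, -0.023, 0.055], 0.8)]
scene case [([0.629, -0.018, 0.06], 0.85)]
scene bearing [([0.611, 0.112, 0.037], 0.62)]
scene idler [([0.68, 0.17, 0.028], 0.77)]
scene socket [([0.496, -0.179, 0.04], 0.69)]
scene oil [([0.633, 0.422, 0.102], 0.66)]
scene spray [([0.616, -0.41, 0.116], 0.68), ([0.615, 0.059, 0.139], 0.53)]
scene end_a [([0.357, 0.055, 0.077], 0.77), ([0.678, 0.313, 0.086], 0.74), ([0.616, 0.062, 0.136], 0.57)]
scene end_b [([0.357, 0.055, 0.077], 0.77), ([0.678, 0.313, 0.086], 0.74), ([0.616, 0.062, 0.136], 0.57)]
[[-0.0327  0.7058 -0.7077  1.3156]
 [ 0.9993  0.0376 -0.0086  0.0219]
 [ 0.0205 -0.7074 -0.7065  0.9517]
 [ 0.      0.      0.      1.    ]]
top shaft [([0.343, 0.054, 0.073], 0.83), ([0.659, 0.313, 0.084], 0.71), ([0.356, -0.075, 0.074], 0.69)]
top spline [([0.663, 0.312, 0.078], 0.84), ([0.598, 0.059, 0.122], 0.75), ([0.354, -0.076, 0.08], 0.65)]
top pocket [([0.587, -0.016, 0.044], 0.7)]
top case [([0.586, -0.018, 0.045], 0.92), ([0.596, 0.057, 0.122], 0.59)]
top bearing [([0.609, 0.113, 0.034], 0.65)]
top idler []
top socket [([0.484, -0.181, 0.064], 0.67)]
top oil [([0.604, 0.425, 0.128], 0.68), ([0.588, -0.404, 0.144], 0.19)]
top spray [([0.586, -0.405, 0.147], 0.92), ([0.586, -0.02, 0.044], 0.5)]
top end_a [([0.663, 0.31, 0.079], 0.78), ([0.341, 0.06, 0.076], 0.71), ([0.354, -0.079, 0.076], 0.71)]
top end_b [([0.663, 0.31, 0.079], 0.78), ([0.341, 0.06, 0.076], 0.71), ([0.354, -0.079, 0.076], 0.71)]
[[-0.0076 -0.98    0.199   0.3173]
 [-1.      0.0084  0.0031  0.0082]
 [-0.0047 -0.1989 -0.98    1.2253]
 [ 0.      0.      0.      1.    ]]
```

View pics/scene0.png

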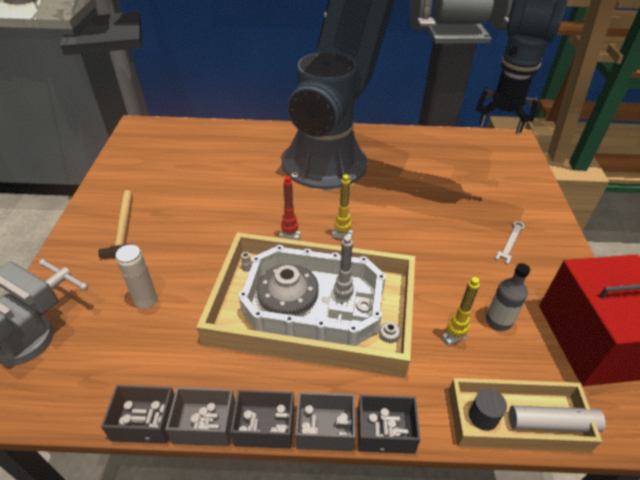

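View pics/top0.png

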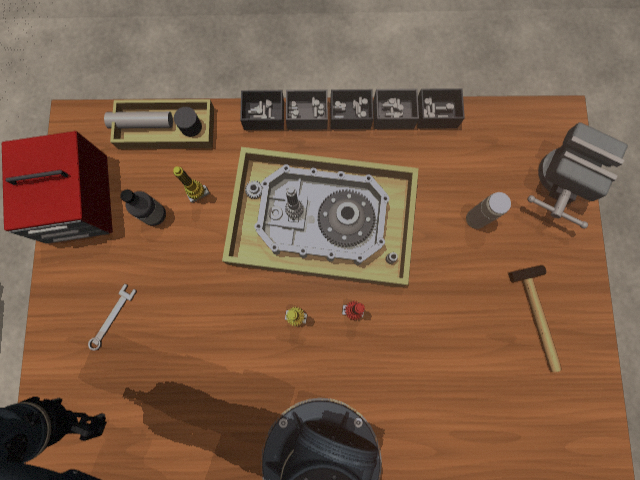

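The real shaft is the grey one standing in the case, at scene (345,275) and top (293,205). Red at scene (289,210) and yellow at (343,210) and (462,310) are look-alikes and stay put. Next is an enlarged crop to confirm this and get exact pixels.

```bash
python3 - <<'E'
from h import *
a=cv2.imread("pics/scene0.png")[225:335,290:410];b=cv2.imread("pics/top0.png")[140:290,215:425]
a=cv2.resize(a,(360,330),interpolation=cv2.INTER_CUBIC);b=cv2.resize(b,(420,300),interpolation=cv2.INTER_CUBIC)
o=np.zeros((330,780,3),np.uint8);o[:,:360]=a;o[:300,360:]=b
cv2.imwrite("pics/crop1.png",o)
P=[at_z("top",u,v,.07)[:2] for u,v in((241,150),(418,167),(408,283),(224,264))]
print(np.round(P,3),np.mean(P,0))
P=np.array(P)
for p,q in((0,1),(3,2)):d=P[p]-P[q];print("y-axis yaw",np.arctan2(-d[0],d[1]),np.hypot(*d))
for p,q in((0,3),(1,2)):d=P[p]-P[q];print("x-axis yaw",np.arctan2(d[1],d[0]),np.hypot(*d))
E
```

```text
[[ 0.767  0.2  ]
 [ 0.717 -0.255]
 [ 0.42  -0.215]
 [ 0.471  0.235]] [ 0.5937495  -0.00863628]
y-axis yaw -0.11023593191864084 0.4580841872163077
y-axis yaw -0.11126884668674587 0.453518971466221
x-axis yaw -0.11741391005369274 0.2986685762559805
x-axis yaw -0.13266151976193968 0.29920456132283857
```

View pics/crop1.png

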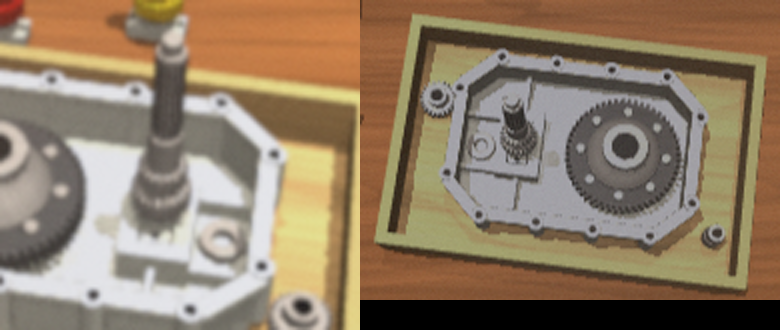

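```bash
python3 - <<'E'
from h import *
for c,u,v in(("scene",348,237),("top",291.5,191)): print(c,at_z(c,u,v,.252))
for x in((.602,.061),):
  for c in("scene","top"):print(c,proj(c,(*x,.252)),proj(c,(*x,.2)))
o=robot.get_obs();print({k:np.round(o[k],3) for k in("time_s","eef_pos","tcp_rot","width","contact_force")},robot.grasp_offset)
E
```

```text
scene [0.60637868 0.06278319 0.252     ]
top [0.6025438  0.05976282 0.252     ]
scene (np.float64(347.12754852517605), np.float64(235.4706275134301)) (np.float64(345.7977243120024), np.float64(252.84971873421046))
top (np.float64(290.9215526398794), np.float64(191.24973557658763)) (np.float64(292.16013045103654), np.float64(197.75476326694067))
{'time_s': np.float64(1.2), 'eef_pos': array([0.159, 0.474, 0.191]), 'tcp_rot': array([3.142, 0.   , 2.819]), 'width': np.float64(0.085), 'contact_force': array([ 0.318, -0.801,  0.184])} 0.0187
```

servo_tool(
  moves=[0,0,-0.04,0,0,0,0,0,-0.04,0,0,0,0,0,-0.035,0,0,0,-0.035,-0.016,0,0,0,0,-0.035,-0.016,0,0,0,0,-0.035,-0.016,0,0,0,0,-0.035,-0.016,0,0,0,0,-0.035,-0.016,0,0,0,0,-0.035,-0.016,0,0,0,0,-0.035,-0.016,0,0,0,0,-0.035,-0.016,0,0,0,0,-0.035,-0.016,0,0,0,0,-0.035,-0.016,0,0,0,0,-0.035,-0.016,0,0,0,0,-0.035,-0.016,0,0,0,0,-0.035,-0.016,0,0,0,0,-0.035,-0.016,0,0,0,0,0,0,0,0,0,8.5,0,0,0,0,0,8.5],
  grip=1,
)

```text
time_s: 3.1
eef_pos: [0.5529, 0.1053, 0.3058]
tcp_rot: [-3.141, -0.001, 2.515]
contact_force: [-0.6, 0.3, -0.3]
width: 0.0852
gripper_force: 0.0
```

servo_tool(
  moves=[0,0,0,0,0,8.5,0,0,0,0,0,8.5,0,0,0,0,0,8.5,0,0,0,0,0,8.5,0,0,0,0,0,8.5,0,0,0,0,0,8.5,0,0,0,0,0,8.5,0,0,0,0,0,1.6,0,0,0,0,0,0,0,0,0,0,0,0],
)

```text
time_s: 4.1
eef_pos: [0.5523, 0.1063, 0.3064]
tcp_rot: [-3.142, 0.0, 1.459]
contact_force: [0.0, 0.3, 0.2]
width: 0.0856
gripper_force: 0.0
```

```bash
python3 - <<'E'
from h import *
o=robot.get_obs();print({k:np.round(o[k],4) for k in("time_s","eef_pos","tcp_rot","joint_positions")})
cv2.imwrite("pics/w1.png",robot.read_camera("wrist"))
print(proj("wrist",(.604,.061,.252)),proj("wrist",(.604,.061,.12)),np.round(robot.camera_info("wrist")["cam_to_world"],3))
E
```

```text
{'time_s': np.float64(4.1), 'eef_pos': array([0.5523, 0.1063, 0.3064]), 'tcp_rot': array([-3.1416,  0.    ,  1.4591]), 'joint_positions': array([ 0.1901,  0.3754,  0.4773,  1.6727, -0.    ,  1.8726])}
(np.float64(408.34395985117663), np.float64(307.1970675760246)) (np.float64(378.2400775689129), np.float64(239.63434066054725)) [[ 0.994 -0.106 -0.036  0.561]
 [-0.112 -0.943 -0.313  0.187]
 [-0.001  0.315 -0.949  0.489]
 [ 0.     0.     0.     1.   ]]
```

View pics/w1.png

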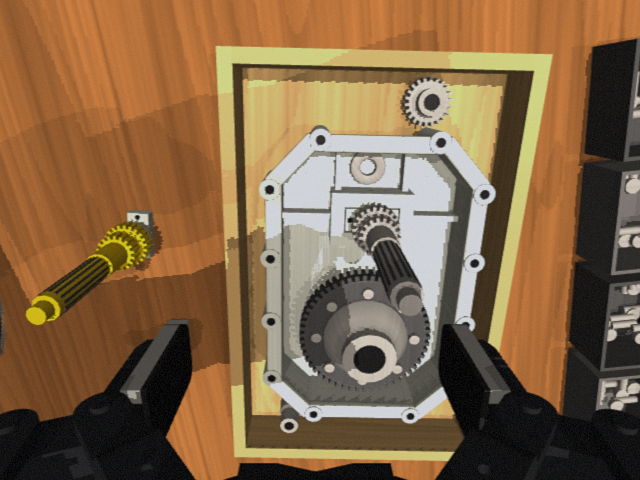

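```bash
python3 - <<'E'
from h import *
np.set_printoptions(precision=4,suppress=True)
f=lambda u,v,z:at_z("wrist",u,v,z)[:2]
def yaw(a,b,z,k):
    d=f(*b,z)-f(*a,z); print(k,np.arctan2(d[1],d[0]) if k=="x" else np.arctan2(-d[0],d[1]),np.hypot(*d))
yaw((218,46),(551,55),.07,"x")
yaw((320,140),(440,143),.084,"x");yaw((313,414),(410,414),.084,"x")
yaw((313,414),(320,140),.084,"y");yaw((410,414),(440,143),.084,"y")
yaw((271,378),(269,189),.084,"y");yaw((466,325),(485,194),.084,"y")
b=[(320,140),(440,143),(313,414),(410,414)];c=np.mean([f(*p,.084) for p in b],0);print("case",c, "pocket",c+.07*np.array([np.sin(.115),np.cos(.115)]))
print("tip",f(408,298,.252),"gear",f(375,226,.12))
E
```

```text
x -0.13690088147295493 0.2965847332167834
x -0.1364336879085071 0.10997947495896247
x -0.11162552478845471 0.11011563374982959
y -0.13444778279575187 0.3041912012879883
y -0.13409052225272888 0.30145994261782316
y -0.13493603294580855 0.2107162373175957
y -0.13105709249665223 0.14018835864906692
case [ 0.5958 -0.0072] pocket [0.6038 0.0624]
tip [0.6041 0.0672] gear [0.602 0.074]
```

servo_tool(
  moves=[-0.012,0.019,0,0,0,1.2,-0.012,0.019,0,0,0,0,-0.012,0.018,0,0,0,0,0,0,0,0,0,0,0,0,0,0,0,0],
)

```text
time_s: 4.65
eef_pos: [0.6032, 0.0632, 0.3061]
tcp_rot: [-3.141, -0.0, 1.435]
contact_force: [0.5, -0.4, -0.3]
width: 0.0855
gripper_force: 0.0
```

```bash
python3 - <<'E'
from h import *
o=robot.get_obs();print({k:np.round(o[k],4) for k in("time_s","eef_pos","tcp_rot","joint_positions")})
I=robot.read_camera("wrist");cv2.imwrite("pics/w2.png",I)
for z in(.252,.2,.12):print(proj("wrist",(.604,.064,z)))
E
```

```text
{'time_s': np.float64(4.65), 'eef_pos': array([0.6032, 0.0632, 0.3061]), 'tcp_rot': array([-3.1411, -0.    ,  1.4355]), 'joint_positions': array([1.0440e-01, 4.9270e-01, 6.5670e-01, 1.7352e+00, 1.0000e-04,
       1.8105e+00])}
(np.float64(317.0140274271212), np.float64(245.20208492288452))
(np.float64(316.711698532305), np.float64(220.94931872252818))
(np.float64(316.4017501392195), np.float64(196.085317826269))
```

View pics/w2.png

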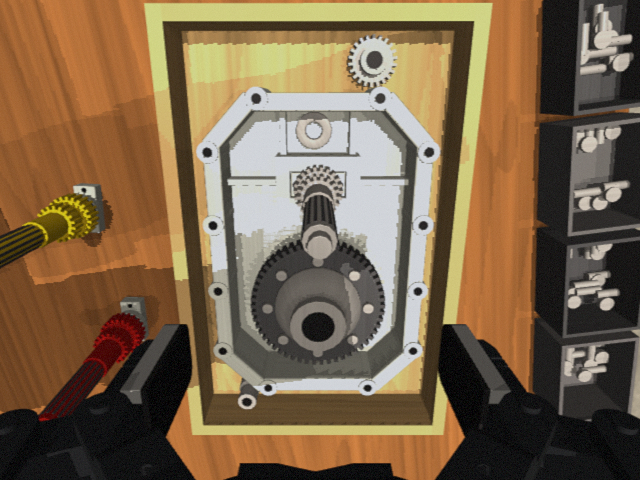

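The grey tip is centred at (319,239) between the open fingers, about 3 mm from the prediction. I'll correct for that, descend and grip.

servo_tool(
  moves=[0.003,0.001,0.02,0,0,0,0,0,0.03,0,0,0,0,0,0.03,0,0,0,0,0,0.03,0,0,0,0,0,0,0,0,0,0,0,0,0,0,0],
)

```text
time_s: 5.3
eef_pos: [0.6041, 0.0666, 0.1976]
tcp_rot: [3.141, -0.0, 1.436]
contact_force: [-0.1, -0.1, 0.4]
width: 0.0856
gripper_force: 0.0
```

servo_tool(
  moves=[0,0,0,0,0,0,0,0,0,0,0,0,0,0,0,0,0,0,0,0,0,0,0,0,0,0,0,0,0,0,0,0,0,0,0,0,0,0,0,0,0,0,0,0,0,0,0,0],
  grip=0,
  squeeze=90,
)

```text
time_s: 6.1
eef_pos: [0.6057, 0.0662, 0.1974]
tcp_rot: [3.139, -0.0, 1.435]
contact_force: [4.3, 0.0, 6.4]
width: 0.0147
gripper_force: 88.1
```

Width is 14.7 mm, not 22, so I'm checking the grasp.

```bash
python3 - <<'E'
from h import *
a=cv2.resize(robot.read_camera("wrist")[150:450,120:520],(400,300));b=cv2.resize(robot.read_camera("scene")[205:325,285:405],(400,400),interpolation=cv2.INTER_CUBIC)
o=np.zeros((400,800,3),np.uint8);o[:300,:400]=a;o[:,400:]=b;cv2.imwrite("pics/g1.png",o)
E
```

```text
(no output)
```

View pics/g1.png

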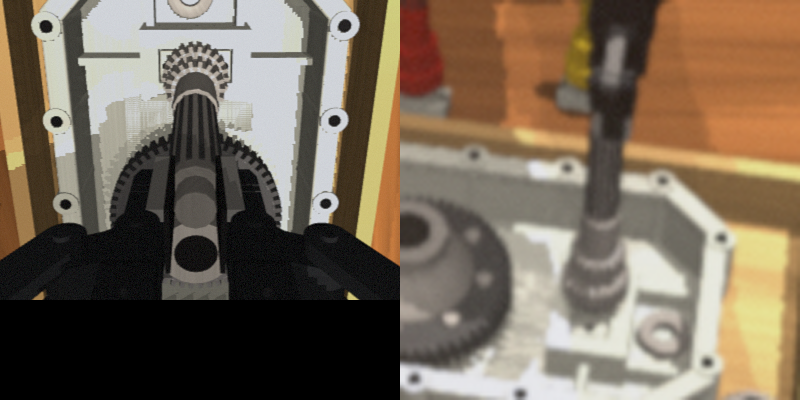

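The pads hold the splined part centred just below the tip, with the shaft visible between them at crop (195,190). The first lean is towards +x, pivoting on the +x lower edge.

servo_tool(
  moves=[0,0.002,-0.00035,0.75,0,0,0,0.002,-0.00035,0.75,0,0,0,0.002,-0.00035,0.75,0,0,0,0.002,-0.00035,0.75,0,0,0,0,0,0,0,0],
  squeeze=110,
)

```text
time_s: 6.7
eef_pos: [0.6114, 0.0654, 0.1981]
tcp_rot: [-3.087, -0.0, 1.435]
contact_force: [-10.8, 1.5, 11.6]
width: 0.0131
gripper_force: 109.4
```

servo_tool(
  moves=[0,0.002,-0.0006,0.75,0,0,0,0.002,-0.0006,0.75,0,0,0,0.002,-0.0006,0.75,0,0,0,0.002,-0.0006,0.75,0,0,0,0,0,0,0,0],
)

```text
time_s: 7.2
eef_pos: [0.6203, 0.0641, 0.2017]
tcp_rot: [-3.038, -0.001, 1.435]
contact_force: [-10.7, -1.7, 33.2]
width: 0.0098
gripper_force: 125.8
```

```bash
python3 - <<'E'
from h import *
o=robot.get_obs();print({k:np.round(o[k],3) for k in("time_s","contact_force","moment","width","gripper_force","joint_efforts")})
a=cv2.resize(robot.read_camera("wrist")[150:450,120:520],(400,300));b=cv2.resize(robot.read_camera("top")[150:250,250:350],(400,400),interpolation=cv2.INTER_CUBIC)
o=np.zeros((400,800,3),np.uint8);o[:300,:400]=a;o[:,400:]=b;cv2.imwrite("pics/g2.png",o)
E
```

```text
{'time_s': np.float64(7.2), 'contact_force': array([-10.654,  -1.714,  33.248]), 'moment': array([-0.7  ,  2.796, -0.233]), 'width': np.float64(0.01), 'gripper_force': np.float64(125.75), 'joint_efforts': array([  1.377, -66.881,  34.309,  -4.379,   0.805,  -0.547])}
```

View pics/g2.png

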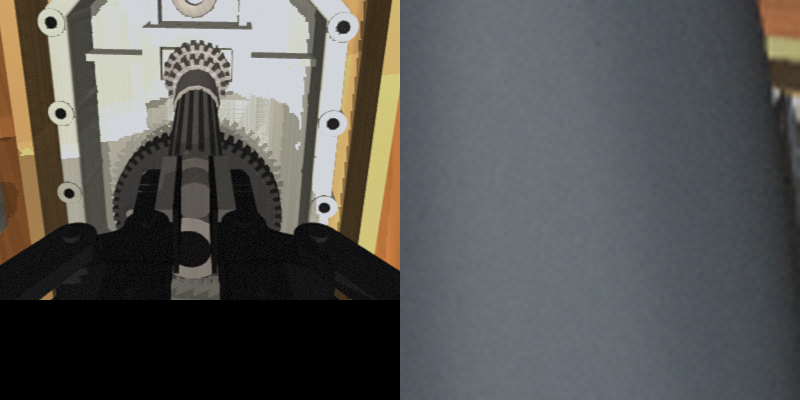

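```bash
python3 - <<'E'
from h import *
from scipy.spatial.transform import Rotation as Ro
W=robot.read_camera("wrist");S=robot.read_camera("scene");cv2.imwrite("pics/W.png",W);cv2.imwrite("pics/S.png",S)
o=robot.get_obs();R=Ro.from_euler("xyz",o["tcp_rot"]).as_matrix();p=np.array(o["eef_pos"])
i=robot.camera_info("wrist");print("fx",i["fx"],"cam in tool",R.T@(np.array(i["cam_to_world"])[:3,3]-p))
for z in(0,-.019,-.038,-.055):
  for y in(-.011,0,.011):print(z,y,np.round(proj("wrist",p+R@[0,y,z])),end=" ")
  print()
a=cv2.resize(W[290:450,255:385],None,fx=3.6,fy=3.6,interpolation=cv2.INTER_CUBIC)
b=cv2.resize(S[215:325,310:375],(320,576)[:2],interpolation=cv2.INTER_CUBIC)
h=576;out=np.zeros((h,800,3),np.uint8);out[:,:a.shape[1]]=a[:h];out[:,a.shape[1]:a.shape[1]+320]=b[:,:800-a.shape[1]]
cv2.imwrite("pics/g3.png",out)
E
```

```text
fx 432.9314031755686 cam in tool [ 8.13318489e-02 -1.43392409e-04 -1.82491704e-01]
0 -0.011 [291. 284.] 0 0 [315. 284.] 0 0.011 [339. 284.] 
-0.019 -0.011 [289. 303.] -0.019 0 [315. 303.] -0.019 0.011 [342. 303.] 
-0.038 -0.011 [286. 326.] -0.038 0 [315. 326.] -0.038 0.011 [345. 326.] 
-0.055 -0.011 [283. 351.] -0.055 0 [315. 351.] -0.055 0.011 [348. 351.]
```

View pics/g3.png

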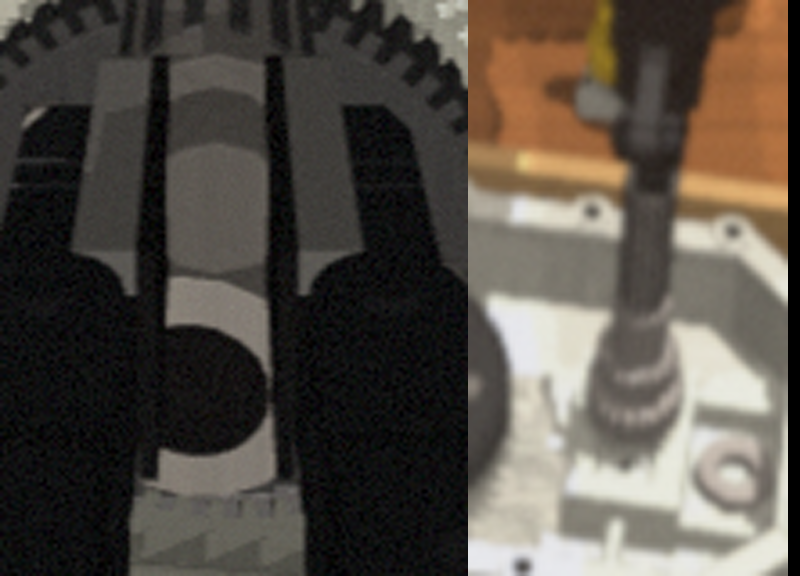

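The tip disc shows 52 mm behind the TCP, so the grasp height is right. The soft pads are squeezed in too far (width 9.8 mm), so I'll ease the squeeze.

servo_tool(
  moves=[0,0,0,0,0,0,0,0,0,0,0,0,0,0,0,0,0,0],
  squeeze=60,
)

```text
time_s: 7.7
eef_pos: [0.6209, 0.0637, 0.2022]
tcp_rot: [-3.04, -0.0, 1.434]
contact_force: [-6.5, -2.3, 27.9]
width: 0.0097
gripper_force: 108.8
```

servo_tool(
  moves=[0,0.0025,-0.001,0.5,0,0,0,0.0025,-0.001,0.5,0,0,0,0,0,0,0,0,0,0,0,0,0,0],
)

```text
time_s: 8.1
eef_pos: [0.6247, 0.0631, 0.2024]
tcp_rot: [-3.019, 0.0, 1.434]
contact_force: [-12.4, -2.0, 18.7]
width: 0.0099
gripper_force: 107.3
```

Leaned about 7° to +x. Now the other way, in two stages.

servo_tool(
  moves=[0,-0.0027,-0.0007,-1,0,0,0,-0.0027,-0.0007,-1,0,0,0,-0.0027,-0.0006,-1,0,0,0,-0.0027,-0.0006,-1,0,0,0,-0.0027,-0.0006,-1,0,0,0,-0.0027,-0.0006,-1,0,0,0,-0.0027,-0.0006,-1,0,0,0,-0.0027,-0.0006,-1,0,0,0,0,0,0,0,0],
)

```text
time_s: 9.0
eef_pos: [0.6044, 0.0659, 0.2069]
tcp_rot: [3.124, 0.001, 1.434]
contact_force: [-0.1, -1.2, -4.6]
width: 0.0094
gripper_force: 104.6
```

servo_tool(
  moves=[0,-0.0027,-0.0005,-1,0,0,0,-0.0027,-0.0005,-1,0,0,0,-0.0027,-0.0005,-1,0,0,0,-0.0027,-0.0005,-1,0,0,0,-0.0027,-0.0005,-1,0,0,0,-0.0027,-0.0005,-1,0,0,0,0,0,0,0,0],
)

```text
time_s: 9.7
eef_pos: [0.5873, 0.0685, 0.2094]
tcp_rot: [3.02, 0.0, 1.435]
contact_force: [-16.0, 0.7, 14.3]
width: 0.0097
gripper_force: 107.0
```

```bash
python3 - <<'E'
from h import *
o=robot.get_obs();print(np.round(o["moment"],2))
W=robot.read_camera("wrist");S=robot.read_camera("scene")
a=cv2.resize(W[130:370,225:405],(432,576),interpolation=cv2.INTER_CUBIC)
b=cv2.resize(S[240:325,315:370],(368,569),interpolation=cv2.INTER_CUBIC)
out=np.zeros((576,800,3),np.uint8);out[:,:432]=a;out[:569,432:]=b
cv2.imwrite("pics/g4.png",out)
E
```

```text
[ 0.04  2.71 -0.21]
```

View pics/g4.png

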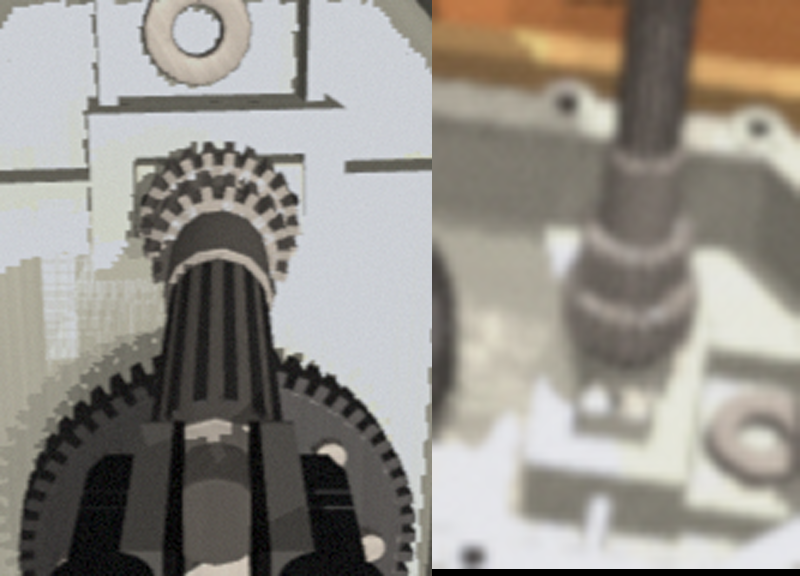

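The +x end nearest the scene camera is well out of the pocket, visible below the gears at crop (610,400). Leaning back upright should draw the other end.

servo_tool(
  moves=[0,0.0027,-0.0006,1,0,0,0,0.0027,-0.0006,1,0,0,0,0.0027,-0.0006,1,0,0,0,0.0027,-0.0006,1,0,0,0,0.0027,-0.0006,1,0,0,0,0.0027,-0.0006,1,0,0,0,0.0027,-0.0006,1,0,0,0,0.0027,-0.0006,1,0,0,0,0.0027,-0.0006,1,0,0,0,0,0,0,0,0],
)

```text
time_s: 10.8
eef_pos: [0.6125, 0.065, 0.2152]
tcp_rot: [-3.105, 0.0, 1.434]
contact_force: [-0.6, -1.3, -4.1]
width: 0.0098
gripper_force: 104.9
```

servo_tool(
  moves=[0,-0.003,-0.001,-1.05,0,0,0,-0.003,-0.001,-1.05,0,0,0,0,-0.002,0,0,0,0,0,-0.002,0,0,0,0,0,0,0,0,0,0,0,0,0,0,0],
)

```text
time_s: 11.4
eef_pos: [0.6065, 0.066, 0.2218]
tcp_rot: [3.14, 0.0, 1.435]
contact_force: [-0.1, 0.9, -7.3]
width: 0.0097
gripper_force: 106.2
```

Only its weight (7 N) remains, so it is free. I'll lift a little more and check.

servo_tool(
  moves=[0,0,-0.002,0,0,0,0,0,-0.002,0,0,0,0,0,-0.002,0,0,0,0,0,0,0,0,0,0,0,0,0,0,0,0,0,0,0,0,0],
)

```text
time_s: 12.0
eef_pos: [0.6063, 0.066, 0.2279]
tcp_rot: [3.14, 0.0, 1.435]
contact_force: [-0.0, 0.1, -7.3]
width: 0.01
gripper_force: 105.9
```

```bash
python3 - <<'E'
from h import *
from scipy.spatial.transform import Rotation as Ro
o=robot.get_obs();p=np.array(o["eef_pos"]);R=Ro.from_euler("xyz",o["tcp_rot"]).as_matrix()
print(p,o["time_s"],np.round(o["contact_force"],1))
W=robot.read_camera("wrist");S=robot.read_camera("scene")
for L in(208,112,76,52): # nominal shaft heights, underside 10 mm above rim
  q=np.array([p[0],p[1],.07+L/1000]);print(L,"wrist",np.round((np.array(proj("wrist",q))-[225,100])*2.13),"scene",np.round((np.array(proj("scene",q))-[310,240])*6.7))
for s in((1,1),(1,-1),(-1,1),(-1,-1)): # underside corners
  q=np.array([p[0]+s[0]*.027-.016*s[1]*-.13*0,p[1]+s[1]*.012-.133*.027*s[0],.07]);print("corner",s,np.round((np.array(proj("scene",q))-[310,240])*6.7))
a=cv2.resize(W[100:370,225:405],(383,576),interpolation=cv2.INTER_CUBIC)
b=cv2.resize(S[240:325,310:372],(415,570),interpolation=cv2.INTER_CUBIC)
out=np.zeros((576,798,3),np.uint8);out[:,:383]=a;out[:570,383:]=b
cv2.imwrite("pics/g5.png",out)
E
```

```text
[0.60627618 0.06598943 0.2279368 ] 12.0 [-0.   0.1 -7.3]
208 wrist [193. 518.] scene [270. -81.]
112 wrist [192. 321.] scene [252. 135.]
76 wrist [192. 281.] scene [246. 209.]
52 wrist [192. 259.] scene [242. 256.]
corner (1, 1) [259. 418.]
corner (1, -1) [188. 415.]
corner (-1, 1) [279. 296.]
corner (-1, -1) [211. 293.]
```

View pics/g5.png

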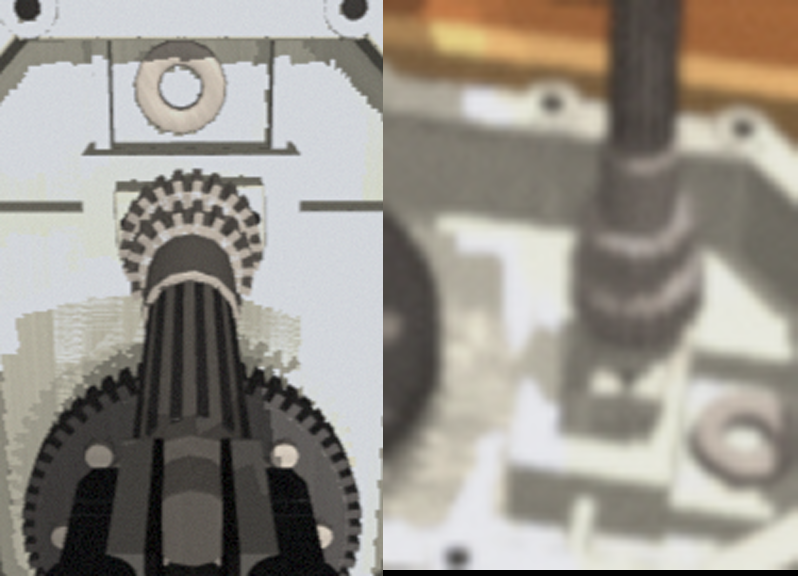

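The shaft hangs upright and clear of the pocket, with its gears at scene crop (635,250). I'll measure lift and tilt numerically against the first picture.

```bash
python3 - <<'E'
from h import *
A=cv2.imread("pics/scene0.png");S=robot.read_camera("scene");k=8
up=lambda I:cv2.resize(I,None,fx=k,fy=k,interpolation=cv2.INTER_CUBIC)
c0=(.605,.065)
for z0,z1 in((.088,.122),(.115,.165),(.14,.18),(.082,.165)):
  (u0,v0),(u1,v1)=proj("scene",(*c0,z1)),proj("scene",(*c0,z0))
  l,r,t,b=int(u0-8),int(u1+9),int(v0-1),int(v1+2)
  T=up(A[t:b,l:r]);R=up(S[t-16:b+6,l-8:r+8])
  m=cv2.matchTemplate(R,T,cv2.TM_CCOEFF_NORMED);_,s,_,q=cv2.minMaxLoc(m)
  du,dv=q[0]/k-8,q[1]/k-16
  zm=(z0+z1)/2;a=np.array(proj("scene",(*c0,zm)))
  J=np.array([np.array(proj("scene",(c0[0],c0[1]+.01,zm)))-a,np.array(proj("scene",(*c0,zm+.01)))-a]).T/10
  print(zm,round(s,2),(du,dv),"dy,dz mm (x fixed):",np.round(np.linalg.solve(J,[du,dv]),1))
o=robot.get_obs();print(o["time_s"],o["moment"])
E
```

```text
0.105 0.85 (3.375, -7.625) dy,dz mm (x fixed): [ 6.2 27. ]
0.14 0.72 (1.625, 3.875) dy,dz mm (x fixed): [  4.3 -12.7]
0.16 0.76 (2.75, -0.125) dy,dz mm (x fixed): [6.  0.7]
0.1235 0.73 (3.375, -7.75) dy,dz mm (x fixed): [ 6.1 26.8]
12.15 [ 0.01205734  0.0265335  -0.02698119]
```

Lift is 27 mm (11 mm above the rim). The lower end has swung about 6 mm to +y at the gear, roughly a 3° lean about the closing axis, so I'll turn it back 2.5°.

servo_tool(
  moves=[0,0,0,0,-0.5,0,0,0,0,0,-0.5,0,0,0,0,0,-0.5,0,0,0,0,0,-0.5,0,0,0,0,0,-0.5,0,0,0,0,0,0,0,0,0,0,0,0,0,0,0,0,0,0,0],
)

```text
time_s: 12.95
eef_pos: [0.6063, 0.066, 0.228]
tcp_rot: [3.14, 0.044, 1.435]
contact_force: [-1.1, -0.0, -6.8]
width: 0.0097
gripper_force: 106.4
```

```bash
python3 - <<'E'
from h import *
A=cv2.imread("pics/scene0.png");S=robot.read_camera("scene");k=8
up=lambda I:cv2.resize(I,None,fx=k,fy=k,interpolation=cv2.INTER_CUBIC)
c0=(.605,.065)
for z0,z1 in((.088,.122),(.09,.13),(.085,.115),(.082,.165)):
  (u0,v0),(u1,v1)=proj("scene",(*c0,z1)),proj("scene",(*c0,z0))
  l,r,t,b=int(u0-8),int(u1+9),int(v0-1),int(v1+2)
  T=up(A[t:b,l:r]);R=up(S[t-14:b-2,l-8:r+8])
  m=cv2.matchTemplate(R,T,cv2.TM_CCOEFF_NORMED);_,s,_,q=cv2.minMaxLoc(m)
  du,dv=q[0]/k-8,q[1]/k-14
  zm=(z0+z1)/2;a=np.array(proj("scene",(*c0,zm)))
  J=np.array([np.array(proj("scene",(c0[0],c0[1]+.01,zm)))-a,np.array(proj("scene",(*c0,zm+.01)))-a]).T/10
  print(zm,round(s,2),np.round(np.linalg.solve(J,[du,dv]),1))
# shaft mid-line tilt in scene: dark spline below pads
o=robot.get_obs();print(o["time_s"],np.round(o["contact_force"],1),o["eef_pos"],np.round(o["tcp_rot"],3),o["gripper_force"])
# dark-spline centroid per height, first vs now
for I,n,dz,zs in((A,"first",0,(.16,.17,.18,.19,.2,.21)),(S,"now",.027,(.16,.17,.18,.19,.2))):
  g=cv2.cvtColor(I,cv2.COLOR_BGR2GRAY)
  for z in zs:
    u,v=proj("scene",(*c0,z));row=cv2.getRectSubPix(cv2.resize(g,None,fx=1,fy=1),(25,1),(u,v))[0].astype(float)
    w=np.clip(105-row,0,None);x=np.arange(25)-12;print(n,z,round((w*x).sum()/max(w.sum(),1),2),row[6:19].astype(int).tolist())
E
```

```text
0.105 0.84 [ 4.2 27.3]
0.11 0.73 [ 3.7 26.7]
0.1 0.87 [ 4.2 27.5]
0.1235 0.73 [ 4.7 27.6]
13.0 [ 0.7 -0.3 -6.6] [0.6062951  0.06591368 0.22804686] [3.14  0.044 1.435] 106.37178984186903
first 0.16 -1.96 [76, 68, 71, 75, 78, 81, 79, 74, 74, 87, 105, 117, 121]
first 0.17 -1.86 [69, 66, 73, 78, 80, 81, 76, 78, 73, 78, 99, 114, 122]
first 0.18 -2.26 [76, 69, 73, 79, 81, 86, 80, 79, 79, 113, 177, 209, 218]
first 0.19 -1.81 [97, 73, 75, 79, 82, 81, 79, 77, 81, 113, 160, 186, 191]
first 0.2 -1.12 [74, 68, 73, 76, 79, 81, 77, 73, 70, 73, 85, 97, 102]
first 0.21 -2.33 [71, 67, 74, 77, 77, 80, 76, 79, 75, 99, 156, 184, 193]
now 0.16 -2.46 [99, 88, 87, 90, 93, 97, 102, 106, 106, 104, 101, 99, 106]
now 0.17 -4.18 [98, 89, 94, 96, 99, 106, 117, 122, 123, 122, 127, 125, 120]
now 0.18 -0.16 [140, 110, 81, 73, 74, 80, 78, 84, 79, 77, 84, 118, 167]
now 0.19 0.23 [185, 136, 90, 70, 69, 73, 75, 75, 72, 68, 75, 104, 144]
now 0.2 0.83 [107, 83, 67, 63, 69, 74, 73, 72, 71, 73, 70, 70, 84]
```

The shaft is upright, with a uniform +4 mm offset in y and about 11 mm clearance. I'll centre it, then hand in.

servo_tool(
  moves=[-0.002,0,0,0,0,0,-0.002,0,0,0,0,0,0,0,0,0,0,0,0,0,0,0,0,0,0,0,0,0,0,0,0,0,0,0,0,0,0,0,0,0,0,0],
)

```text
time_s: 13.7
eef_pos: [0.6058, 0.0621, 0.2282]
tcp_rot: [3.14, 0.044, 1.435]
contact_force: [0.7, -0.3, -7.4]
width: 0.0096
gripper_force: 106.7
```

```bash
python3 - <<'E'
from station import robot
o=robot.get_obs();print(o["contact_force"],o["eef_pos"],o["gripper_force"]);print(robot.hand_in())
E
```

```text
[ 0.689109   -0.25281183 -7.35897157] [0.60575385 0.06208125 0.22818873] 106.67617945335223
the job is handed in; nothing more can be done
None
```

I rocked the carrier free and handed the job in at about 14 s, with the gripper still holding the shaft upright over its pocket and the carrier about 11 mm above the rim by camera measurement; no verdict came back, and I didn't re-check the bystanders' positions.

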